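# Clamp the sound tube in its bench coupler

### The arm

A 6-joint arm with a two-finger parallel gripper is mounted at the origin on the work surface. World frame = base frame: x ahead of the robot, y to its left, z up, the work surface at z = 0. Lengths are in mm, angles in rad, forces in N, time in s.
With the tool pointing down it reaches from about 350 to 975 mm from the base axis. Payload 7.1 kg.
Tool frame: the origin (TCP) lies midway between the tips of the shut fingers; the grasp point (between the pads) lies ctrl.tcp_to_grasp behind it (ctrl.tcp_to_grasp is the distance from the TCP to the grasp point, in mm); z points along the fingers, y is the direction in which the jaws open and shut (so a half turn about z gives the same grasp; the last joint's range is limited). The gripper opens to 88 mm and grips with 3 to 60 N. Pads are 20 mm wide; open, the fingers measure 115 mm over their backs; the gripper's body (75 mm by 178 mm) begins 61 mm behind the grasp point.
Start: joints at [-1.21, 0.423, 1.63, -0, 1.089, -0.019], TCP at [231.725, -580.438, 222.675] pointing down, gripper open.
Joint ranges: [-3, 3], [-0.9, 2.11], [0.09, 2.58], [-1.31, 4.45], [0.11, 2.69], [-2.54, 2.54]. Speed limits (rad/s): [2.39, 2.39, 3.01, 3.14, 3.14, 3.14].

### API

Orientations are given as a rotation vector (axis times angle).
In Python, from workcell import ctrl gives the robot as it stands.
- The arm moves only by the tool play_rows, never from a script. Its argument "increments" is text: rows parted by semicolons, each of 5 numbers parted by spaces: the opening, from 0 (shut) to 1 (fully open), then the shift along the world's x, y, z in m, then the turn about the world's z in degrees. A call has 1 to 20 rows; each row shifts and turns the commanded pose from where the row before left it; what a row does not reach is not made up. A row lasts 1/10 s, in which the tool goes at most 50 mm and 8.59 degrees, less where a joint would pass 70% of its speed; a pose out of reach is approached as far as the arm can. A call is refused whole if a number of a shift passes 0.05 or a number of a turn 8.59, either way. A call with a gripper value outside its range is refused whole. The fingers move at their own pace and stop on an object; the grip force is fixed at half the most. Time passes only in rows, so rows that do not move let the fingers close. It gives the time, the measured TCP pose, the force and the opening at its end, in the units of the state.
- ctrl.get_obs(): the state, without advancing time (a new reading comes with each control period).
- ctrl.get_image(name): name is "side" or "top"; returns a dict with "img" (384x512x3 uint8, red, green, blue), "range_z" (384x512 float32, mm along the optical axis (not along the pixel's ray), 0 where there is no reading), "vertical_fov" (degrees; the focal length in pixels is half the picture's height over the tangent of half this angle, whatever the lens; pixels are square), "cx", "cy" (the principal point, pixels), "origin" and "attitude" of the camera in the world. Camera axes: x right, y down, z forward; pixel columns grow to the right and rows downward; lengths in mm; the calibration is good to about 2 mm. A picture is of the moment at which its call begins.
- ctrl.close_job(): hands the job in, once; it reports no verdict.
The state is a dict: "t": time; "qpos": joint angles; "qvel": joint speeds; "joint_torque": joint torques, N m; "ee_pos": TCP position; "orientation": TCP orientation; "ft_force": force on the tool from outside, world axes, zero at the start; "moment": the same for the moment, N m; "width": finger opening in mm.
Only numpy, scipy, OpenCV 4.12 (cv2) and the standard library are available. Lean on these libraries where they do the work, as an engineer would, in place of code of your own. Each camera call takes 0.05 s, during which the arm holds its last target. There are 200 camera calls.

### The job

The clear sound tube lies in the open bench coupler. Swing the coupler's hinged half over it by the yellow knob and press it down until its rubber liner bears snugly on the tube, with roughly 10 to 15 N on the tube and never more than 25 N; then, by the red knob, pull the sprung swing bolt out, swing it gently up into the slot and lower it so that its brass collar sits down on the ear behind the lips. Leave the tube in place and everything else on the bench alone.

Things in the scene. Friction and masses are not known exactly. Their poses are not given: they have to be found in the camera images.
- coupler: Blue bench coupler, fixed to the bench; origin under its centre, z up. Its own x runs along the tube, its own y points from the hinge side to the swing-bolt side. Base plate 110 (x) x 155 (y) x 12 mm, centred 5 mm towards +y. Two rubber V faces carry the tube, whose axis is at x = any, y = 0, z = 56 mm.
- hinge (a point): Point on the hinge axis of the hinged half, at (0, -45, 68) mm in the coupler's frame; the axis runs along the coupler's x.
- pivot (a point): Point on the pivot axis of the swing bolt, at (0, 52, 35) mm in the coupler's frame; the axis runs along the coupler's x.
- cap: Aluminium hinged half, origin on its hinge axis (point hinge), x along the tube. Turned about its own x by +a it is open by a; at a = 0 its axes are parallel to the coupler's. Starts open at a = 1.1 to 1.6 rad, leaning up and back to the hinge side. Stiff hinge: 0.35 N m of dry friction holds it where it is left. A bar 44 mm wide, 16 to 28 mm above the hinge axis, 120 mm long.
- liner (a point): On the underside of the half, (0, 45, 8) mm in its frame: middle of its rubber liner, 26 mm wide, 10 N per mm stiff. Its packing differs by up to 2.5 mm either way, unseen, so it meets the tube at any a between -0.06 and +0.06 rad: feel for it. Closing takes about 0.2 N m about the hinge, plus what the grip resists, then 0.045 N m per newton on the tube.
- ear (a point): Outer end of the half, (0, 120, 28) mm in its frame: middle of the mouth of the slot between the two prongs of its ear. The slot is 14 mm wide, open at this end, and runs in to 90.5 mm from the hinge axis. On each prong a lip stands 5 mm above the ear's top, from 112 to 120 mm from the hinge axis.
- cap_knob (a point): Centre of the yellow knob of the hinged half, a barrel 30 mm long (along the coupler's x) and 22 mm in diameter, to be gripped by its flat ends; at (0, 57, 88) mm in the half's frame, on a 12 mm stalk. It turns in the grip as the half swings (the grip resists this a little). Follow the arc holding it: fingertips pushing straight down on top of it jam.
- seat (a point): Point on the ear's top, in the slot, where the collar belongs: (0, 97, 28) mm in the half's frame.
- swing (a joint): Angle of the swing bolt: 0 upright (in the slot), growing as it leans outward to the coupler's +y; starts between 1.0 and 1.4 rad. It stays where it is left (0.15 N m of dry friction).
- bolt: Sprung swing bolt: steel shank 9 mm in diameter, brass collar and red knob. Origin on the pivot axis when the bolt is pulled in, z along the bolt towards the knob, x along the coupler's x. It can be pulled out 30 mm along its own z from its starting length, against a spring of 4 N plus 0.13 N per mm, which draws it back when let go.
- bolt_knob (a point): Centre of the red knob of the bolt, a barrel 30 mm long (along the coupler's x) and 22 mm in diameter, to be gripped by its flat ends; 98 mm from the pivot along the bolt at the start, when the bolt is fully drawn in.
- collar (a point): Centre of the underside of the bolt's brass collar (24 mm in diameter, 8 mm high), 46 mm below the red knob's centre. To clear the lips while swinging in, the bolt must be pulled out 23 mm or more; once upright it draws back until the collar sits on the ear, with 0 to 12 mm still pulled out.
- tube: Clear plastic tube with red ends, 40 mm in diameter, 260 mm long, lying loose in the coupler along its x; origin at its centre.
- dropper_a: Amber dropper bottle with red top, 34 mm wide, 90 mm high, near the coupler. Bystander; origin under its centre.
- dropper_b: Like dropper_a, standing elsewhere. Bystander.
- beaker_a: Small glass beaker, 54 mm wide, 70 mm high, near the coupler. Bystander; origin under its centre.
- beaker_b: Like beaker_a, standing elsewhere. Bystander.
- well_plate: White well plate, 85 x 127 x 14 mm. Bystander; origin under its centre.
- spanner: Steel spanner lying on the bench. Bystander.
- jar: Small jar with blue lid, 56 mm wide, 75 mm high. Bystander; origin under its centre.

How it is judged (in metres and radians):
On the way, in this order (a step that is already met when the one before it is completed fails the run):
1. the hinged half is over the tube and its liner is pressed on it with more than 8 N (contact force between cap and tube above 8 N and angle between cap's own z axis and vertical below 0.12 rad), for 0.2 s.
2. the swing bolt is upright in the slot and its collar sits on the ear (value of joint swing below 0.15 rad and distance between collar and seat below 0.007 m and z of collar in the frame of cap below 0.0315 m), for 0.2 s.
At the end, for the whole second after the job is handed in: Half level over the tube (0.12 rad), liner bearing on it with over 4 N; bolt upright in the slot (0.15 rad), collar down on the ear behind the lips (7 mm from the seat point, at most 3.5 mm above the ear); tube at rest, fingers touching nothing (all of step 2 and contact force between cap and tube above 4 N and angle between cap's own z axis and vertical below 0.12 rad and linear speed of tube below 0.01 m/s and contact force between the fingers and anything else below 0.5 N).
It fails at once if the hinged half presses on the tube with more than 25 N (contact force between cap and tube above 25 N).
It fails at once if the bolt is driven against the hinged half with more than 25 N (contact force between bolt and cap above 25 N).
It fails at once if the tube is shifted more than 20 mm (distance of tube from where it was at the start of the episode above 0.02 m).
It fails at once if a bystander is moved more than 20 mm (distance of any of dropper_a, dropper_b, beaker_a, beaker_b, well_plate, spanner, jar from where it was at the start of the episode above 0.02 m).
It also fails if it takes over 67 s, if anything falls off the work surface, if the arm or the gripper's body presses on something with over 40 N, if the wrist force passes 120 N, or if a joint passes its speed limit or range.

## Working session

There is one attempt and no reset: what is moved stays moved. The work goes in short steps, Python scripts to look and compute and a tool call to move; the robot and the scene stay as the last step left them, time stands still between calls to the robot, and variables do not carry over. Pictures are saved under pics/ and viewed, on a budget of 10 in all, crops included, one or two more only if the job needs it, and the job is handed in when it is done.

Besides the shell and the picture viewer there is one more tool, called after ">>>" as name(argument=value, ...), one argument or row to a line, values as JSON. play_rows: Moves the arm, as the interface text tells. Its arguments: {"type":"object","properties":{"increments":{"type":"string"}},"required":["increments"]}

```bash
mkdir -p pics; cat > h.py <<'E'
import numpy as np, cv2
from scipy.spatial.transform import Rotation as R
from workcell import ctrl
def cam(n):
    d=ctrl.get_image(n); im=d["img"]; z=d["range_z"]; h,w=z.shape
    f=h/2/np.tan(np.radians(d["vertical_fov"])/2)
    v,u=np.mgrid[:h,:w]
    p=np.stack([(u-d["cx"])/f*z,(v-d["cy"])/f*z,z],-1)
    A=np.array(d["attitude"],float)
    Rm=A if A.shape==(3,3) else R.from_rotvec(A).as_matrix()
    P=p@Rm.T+np.array(d["origin"]); P[z<=0]=np.nan
    return im,P,d
def save(im,n,): cv2.imwrite("pics/"+n,cv2.cvtColor(im,cv2.COLOR_RGB2BGR))
E
python3 - <<'E'
from h import *
o=ctrl.get_obs(); print(o, ctrl.tcp_to_grasp)
for n in("top","side"):
    im,P,d=cam(n); save(im,n+"0.png"); np.savez(n+"0.npz",im=im,P=P)
    print(n,d["origin"],d["attitude"],d["vertical_fov"],d["cx"],d["cy"])
    hsv=cv2.cvtColor(im,cv2.COLOR_RGB2HSV)
    for c,lo,hi in(("yel",(22,120,80),(35,255,255)),("red",(0,150,60),(6,255,255)),("blue",(100,120,40),(125,255,255))):
        m=cv2.inRange(hsv,lo,hi); k,L,s,ce=cv2.connectedComponentsWithStats(m)
        for i in range(1,k):
            if s[i,4]>25: print(c,s[i],ce[i].round(),np.nanmedian(P[L==i],0).round(1),np.nanmin(P[L==i],0).round(),np.nanmax(P[L==i],0).round())
E
```

```text
{'t': 0.0, 'qpos': array([-1.20998244e+00,  4.23823161e-01,  1.63070981e+00, -2.62376203e-05,
        1.08857607e+00, -1.90105101e-02]), 'qvel': array([-5.79460868e-04, -1.43477213e-04,  7.82519873e-04,  4.04245160e-05,
        1.35898919e-03, -1.11255288e-04]), 'joint_torque': array([-1.48037168e-03, -5.44623899e+01, -2.73662657e+01,  6.41891523e-02,
        2.26791442e-02, -9.76007618e-05]), 'ee_pos': array([ 231.53578258, -579.92510999,  221.90494528]), 'orientation': array([-3.08364218e+00, -5.92784294e-01,  4.40857035e-04]), 'ft_force': array([ 0.55903609,  0.78371314, -0.42972839]), 'moment': array([0.01167171, 0.04725985, 0.06894025]), 'width': 87.9806638284987} 18.700000000000003
top [ 431.09753815   -9.3450448  1497.07656388] [-2.13365167  2.19833333 -0.08435523] 42.39947758593996 249.38433014157047 182.6497384436924
yel [279 168   9  12  78] [283. 174.] [576.9 -82.1 163.1] [563. -93. 150.] [593. -71. 172.]
red [270  75   8   5  34] [274.  77.] [884.8 -71.8  41.4] [877. -82.  32.] [890. -60.  53.]
red [245 127  12   5  39] [250. 129.] [720.9   4.3  74.8] [715. -13.  69.] [72
[... 1103 characters left out ...]
.   6.  82.]
red [220 206   5  14  50] [222. 212.] [475.3  27.7  72.1] [469.  20.  50.] [480.  46.  82.]
red [377 219   8  10  54] [381. 223.] [882.4 -75.4  39.1] [877. -84.  23.] [891. -49.  46.]
red [322 226   8  14  59] [325. 233.] [ 709.1 -122.6   70.1] [ 702. -129.   57.] [ 718. -115.   90.]
red [187 313  10  17 113] [191. 322.] [ 362.2 -333.4   70.1] [ 353. -340.   55.] [ 372. -325.   91.]
blue [247 213  41  31 819] [267. 230.] [584.1 -22.7  16.1] [532. -55.   6.] [649.  59.  83.]
blue [ 438  275   58   58 1653] [466. 304.] [ 898.5 -418.    80. ] [ 883. -471.   50.] [ 956. -336.   86.]
blue [344 305  25  23 461] [356. 316.] [ 676.2 -394.6   77.3] [ 655. -415.   63.] [ 702. -365.   82.]
```

```bash
python3 - <<'E'
import numpy as np,cv2
a=np.load("top0.npz")["im"][60:270,150:420];b=np.load("side0.npz")["im"][150:360,150:420]
v=cv2.resize(np.vstack([a,b]),None,fx=1.4,fy=1.4,interpolation=2)
a=cv2.resize(a,(395,300));b=cv2.resize(b,(395,300))
im=np.hstack([cv2.resize(np.load("top0.npz")["im"][90:260,180:320],(400,486)),cv2.resize(np.load("side0.npz")["im"][160:280,190:350],(400,300)) if 0 else cv2.resize(np.load("side0.npz")["im"][150:320,180:320],(400,486))])
cv2.imwrite("pics/a.png",im[:,:,::-1])
E
```

```text
(no output)
```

View pics/a.png

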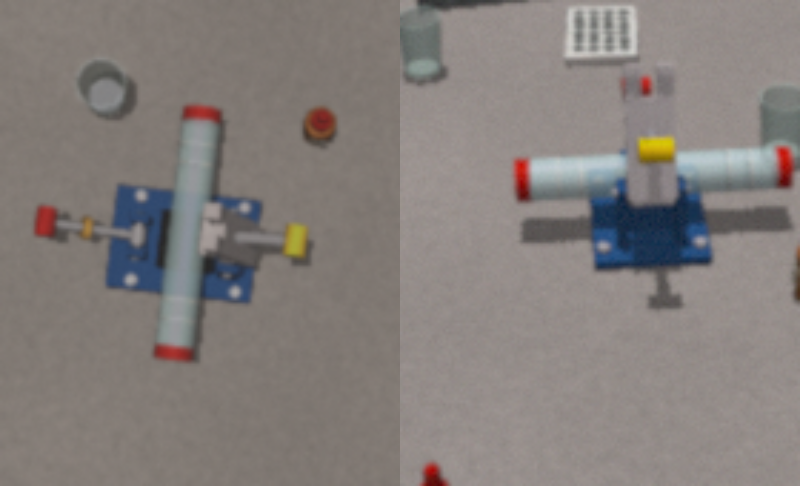

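```bash
cat > fit.py <<'E'
from h import *
from scipy.optimize import least_squares
def mask(im,lo,hi): return cv2.inRange(cv2.cvtColor(im,cv2.COLOR_RGB2HSV),lo,hi)>0
def pts(im,P,lo,hi,er=1):
    m=mask(im,lo,hi).astype(np.uint8)
    if er: m=cv2.erode(m,np.ones((2,2)))
    q=P[m>0]; return q[~np.isnan(q).any(1)]
Y=((22,120,80),(35,255,255)); B=((100,120,40),(125,255,255)); RD=((0,150,60),(6,255,255))
E
python3 - <<'E'
from fit import *
D={n:np.load(n+"0.npz") for n in("top","side")}
allb=[]
for n in D:
    q=pts(D[n]["im"],D[n]["P"],*B,er=0)
    q=q[(abs(q[:,0]-595)<120)&(abs(q[:,1]-25)<120)&(q[:,2]<17)&(q[:,2]>7)]
    print(n,len(q),q[:,2].mean(),cv2.minAreaRect(q[:,:2].astype(np.float32))); allb.append(q)
# tube axis from top: points high near
P=D["top"]["P"]; q=P[~np.isnan(P).any(-1)]
def tubeaxis(q):
    q=q[(q[:,2]>40)&(q[:,2]<90)]
    d=np.array([243,-34.5])/245.4; r=q[:,:2]-[599,21]; s=r@d; t=r@[-d[1],d[0]]
    k=(abs(t)<19)&(abs(s)>55)&(abs(s)<128); q=q[k]
    def f(p):
        c=np.array([599,21+p[0],p[1]]); dd=np.array([np.cos(p[2]),np.sin(p[2]),0]); v=q-c
        return np.linalg.norm(np.cross(v,dd),axis=1)-20
    r=least_squares(f,[0,56,-.141],loss="soft_l1"); return r.x,r.cost,len(q)
for n in D:
    P=D[n]["P"]; print(n,tubeaxis(P[~np.isnan(P).any(-1)]))
    for c,l in(("Y",Y),("R",RD)):
        q=pts(D[n]["im"],P,*l); 
        q=q[np.linalg.norm(q[:,:2]-([577,-85] if c=="Y" else [614,164]),axis=1)<30]; print(n,c,len(q), q.mean(0) if len(q) else 0)
E
```

```text
top 404 12.447348203112075 ((595.0007934570312, 27.705020904541016), (148.8031463623047, 103.81552124023438), 81.63825988769531)
side 487 14.347181016482505 ((590.3102416992188, 1.4504127502441406), (106.11866760253906, 104.84036254882812), 81.65437316894531)
top (array([ 1.02869588, 57.4451476 , -0.14743616]), np.float64(854.2955896326371), 649)
top Y 58 [575.28277349 -83.37240278 163.51257485]
top R 37 [612.82927337 163.74044502  77.4036689 ]
side (array([ 4.02672024, 59.3128184 , -0.1500457 ]), np.float64(681.0947820901258), 794)
side Y 80 [577.32799981 -87.96228484 161.25141736]
side R 4 [623.98602128 158.10248682  76.51231828]
```

```bash
cat >> fit.py <<'E'
O=np.array([594.3,22.8,0]); YAW=-0.147
C=np.array([[np.cos(YAW),-np.sin(YAW),0],[np.sin(YAW),np.cos(YAW),0],[0,0,1]])
def toC(p): return (np.asarray(p)-O)@C
def toW(p): return np.asarray(p)@C.T+O
def knobC(a): return np.array([0,-45+57*np.cos(a)-88*np.sin(a),68+57*np.sin(a)+88*np.cos(a)])
def boltC(s,r): return np.array([0,52+r*np.sin(s),35+r*np.cos(s)])
def fit1(q,fun,x0):
    q=toC(q); g=lambda p:np.hypot(*(q-fun(p[0]))[:,1:].T)-11
    r=least_squares(g,[x0],loss="soft_l1"); return r.x[0],np.median(g(r.x)),(q[:,0].min()+q[:,0].max())/2
E
python3 - <<'E'
from fit import *
for n in("top","side"):
    d=np.load(n+"0.npz")
    for c,l,c0,f,x0 in(("Y",Y,[577,-85],knobC,1.3),("R",RD,[614,164],lambda s:boltC(s,98),1.2)):
        q=pts(d["im"],d["P"],*l); q=q[np.linalg.norm(q[:,:2]-c0,axis=1)<30]
        a=fit1(q,f,x0); print(n,c,a,toW(f(a[0])).round(1), toC(q).mean(0).round(1))
# obstacles near: everything above 30mm near coupler
P=np.load("top0.npz")["P"]; q=P.reshape(-1,3); q=q[~np.isnan(q).any(1)]; q=q[(q[:,2]>45)]
g=q[(abs(q[:,0]-594)<170)&(abs(q[:,1]-22)<200)]; c=toC(g)
m=(abs(c[:,1])>75)|(abs(c[:,0])>135); k=np.unique((g[m][:,:2]//20*20).astype(int),axis=0); print(k.tolist())
o=ctrl.get_obs(); print(R.from_rotvec(o["orientation"]).as_matrix().round(3).tolist())
E
```

```text
top Y (np.float64(1.1865965388123259), np.float64(-0.0020271120189043756), np.float64(-2.4864271029506977)) [578.9 -81.3 153.8] [  -3.3 -107.8  163.5]
top R (np.float64(1.2361206880670934), np.float64(-0.11541398847006334), np.float64(-2.1214986471211272)) [615.5 165.8  67.2] [ -2.3 142.1  77.4]
side Y (np.float64(1.1695439885084316), np.float64(0.2894620347584178), np.float64(-0.923665525161832)) [579.1 -79.8 154.8] [  -0.6 -112.1  161.3]
side R (np.float64(1.2237778156488588), np.float64(-0.020276919616160072), np.float64(9.650487957219969)) [615.4 165.4  68.3] [  9.5 138.2  76.5]
[[560, -100], [560, -80], [560, -60], [580, -100], [580, -80], [580, -60], [580, 120], [600, 80], [600, 100], [600, 120], [600, 140], [600, 160], [620, 120], [620, 140], [620, 160], [680, -140], [680, -120], [700, -140], [700, -120], [720, -140], [720, -120], [720, -20], [720, 80], [720, 100], [720, 120], [740, 60], [740, 80], [740, 120], [760, 80], [760, 120]]
[[0.929, 0.371, -0.0], [0.371, -0.929, 0.001], [0.0, -0.001, -1.0]]
```

>>> play_rows(
  increments="1 0.0231 0.0333 0 4;1 0.0231 0.0333 0 4;1 0.0231 0.0333 0 4;1 0.0231 0.0333 0 4;1 0.0231 0.0333 0 4;1 0.0231 0.0333 0 4;1 0.0231 0.0333 0 4;1 0.0231 0.0333 0 4;1 0.0231 0.0333 0 4;1 0.0231 0.0333 0 4;1 0.0231 0.0333 0 4;1 0.0231 0.0333 0 4;1 0.0231 0.0333 0 4;1 0.0231 0.0333 0 4;1 0.0231 0.0333 0 3.8;1 0 0 0 0;1 0 0 0 0",
)

```text
t: 1.8
ee_pos: [578.0, -80.2, 222.1]
orientation: [-2.377, -2.053, 0.002]
ft_force: [-0.8, 0.0, 0.3]
width: 87.8
```

>>> play_rows(
  increments="1 0 0 -0.03 0;1 0 0 -0.03 0;1 0 0 -0.026 0;1 0 0 0 0;1 0 0 0 0",
)

```text
t: 2.3
ee_pos: [577.6, -81.9, 136.8]
orientation: [-2.38, -2.05, 0.001]
ft_force: [0.6, 0.4, 0.0]
width: 87.3
```

```bash
python3 - <<'E'
from h import *
a=[]
for n,(r,c) in(("top",(110,210)),("side",(150,200))):
    im,P,d=cam(n); np.savez(n+"1.npz",im=im,P=P); a.append(cv2.resize(im[r:r+120,c:c+120],(400,400),interpolation=2))
save(np.hstack(a),"b.png"); print(ctrl.get_obs()["ee_pos"],ctrl.get_obs()["ft_force"])
E
```

```text
[578.94939419 -81.71494725 138.18143847] [-0.03000784  0.02027259 -0.01674932]
```

View pics/b.png

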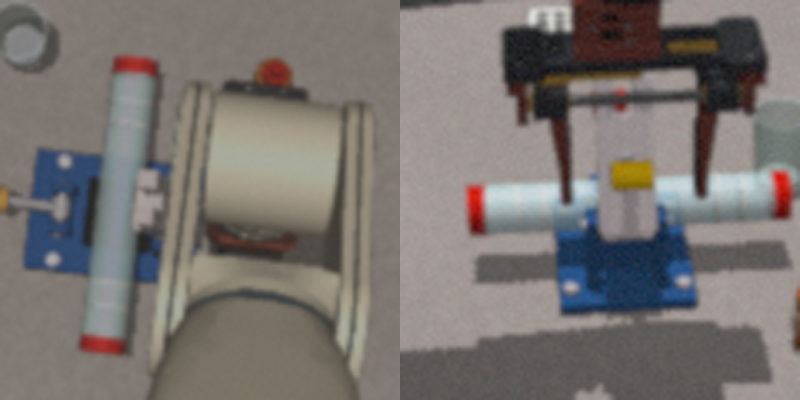

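The side half shows both fingers (tips near px 566 and 702) straddling the yellow knob (centre px 632). It is well centred, so I close the gripper.

>>> play_rows(
  increments="0 0 0 0 0;0 0 0 0 0;0 0 0 0 0;0 0 0 0 0;0 0 0 0 0;0 0 0 0 0;0 0 0 0 0;0 0 0 0 0",
)

```text
t: 3.2
ee_pos: [578.0, -80.9, 136.6]
orientation: [-2.378, -2.052, 0.001]
ft_force: [0.4, 0.6, 0.4]
width: 29.6
```

```bash
python3 - <<'E'
from fit import *
a=np.r_[np.arange(1.18,0.15,-0.06),0.12,0.09,0.06,0.04,0.02,0,-.02,-.04,-.06,-.08]
w=np.array([toW(knobC(x)) for x in a])
for x,d in zip(a[1:],np.diff(w,axis=0)/1000): print(round(x,2),*d.round(4))
print(w[0])
E
```

```text
1.12 0.0008 0.0052 0.0034
1.06 0.0008 0.0054 0.0031
1.0 0.0008 0.0056 0.0028
0.94 0.0009 0.0057 0.0024
0.88 0.0009 0.0059 0.0021
0.82 0.0009 0.006 0.0017
0.76 0.0009 0.0061 0.0013
0.7 0.0009 0.0061 0.001
0.64 0.0009 0.0062 0.0006
0.58 0.0009 0.0062 0.0002
0.52 0.0009 0.0062 -0.0002
0.46 0.0009 0.0062 -0.0005
0.4 0.0009 0.0062 -0.0009
0.34 0.0009 0.0061 -0.0013
0.28 0.0009 0.006 -0.0016
0.22 0.0009 0.0059 -0.002
0.16 0.0009 0.0058 -0.0024
0.12 0.0006 0.0038 -0.0018
0.09 0.0004 0.0028 -0.0014
0.06 0.0004 0.0027 -0.0015
0.04 0.0003 0.0018 -0.0011
0.02 0.0003 0.0018 -0.0011
0.0 0.0003 0.0018 -0.0011
-0.02 0.0003 0.0017 -0.0012
-0.04 0.0003 0.0017 -0.0012
-0.06 0.0002 0.0017 -0.0012
-0.08 0.0002 0.0017 -0.0013
[578.97141113 -80.72392961 154.22392725]
```

>>> play_rows(
  increments="0 0.0008 0.0052 0.0034 0;0 0.0008 0.0054 0.0031 0;0 0.0008 0.0056 0.0028 0;0 0 0 0 0",
)

```text
t: 3.6
ee_pos: [580.5, -63.8, 146.2]
orientation: [-2.378, -2.052, 0.0]
ft_force: [-0.6, -0.2, -2.0]
width: 29.8
```

>>> play_rows(
  increments="0 0.0009 0.0057 0.0024 0;0 0.0009 0.0059 0.0021 0;0 0.0009 0.006 0.0017 0;0 0.0009 0.0061 0.0013 0;0 0.0009 0.0061 0.001 0;0 0.0009 0.0062 0.0006 0;0 0.0009 0.0062 0.0002 0;0 0 0 0 0",
)

```text
t: 4.4
ee_pos: [586.9, -21.5, 156.1]
orientation: [-2.378, -2.052, -0.001]
ft_force: [-3.5, -0.4, 4.2]
width: 29.5
```

>>> play_rows(
  increments="0 0.0009 0.0062 -0.0002 0;0 0.0009 0.0062 -0.0005 0;0 0.0009 0.0062 -0.0009 0;0 0.0009 0.0061 -0.0013 0;0 0.0009 0.006 -0.0016 0;0 0.0009 0.0059 -0.002 0;0 0.0009 0.0058 -0.0024 0;0 0 0 0 0;0 0 0 0 0",
)

```text
t: 5.3
ee_pos: [593.4, 21.7, 147.8]
orientation: [-2.378, -2.051, -0.003]
ft_force: [-5.6, 4.5, 8.7]
width: 29.5
```

```bash
python3 - <<'E'
from fit import *
o=ctrl.get_obs(); print(o["ee_pos"],o["ft_force"],toC(o["ee_pos"]+[0,0,18.7]),knobC(.16))
a=[]
for n,(r,c) in(("top",(110,180)),("side",(130,200))):
    im,P,d=cam(n); np.savez(n+"2.npz",im=im,P=P); a.append(cv2.resize(im[r:r+120,c:c+120],(400,400),interpolation=2))
save(np.hstack(a),"c.png")
E
```

```text
[593.38573336  21.67755632 147.79093988] [-5.59826707  4.54206949  8.70725361] [ -0.7400006   -1.24425175 166.49093988] [  0.          -2.74804703 163.95713871]
```

View pics/c.png

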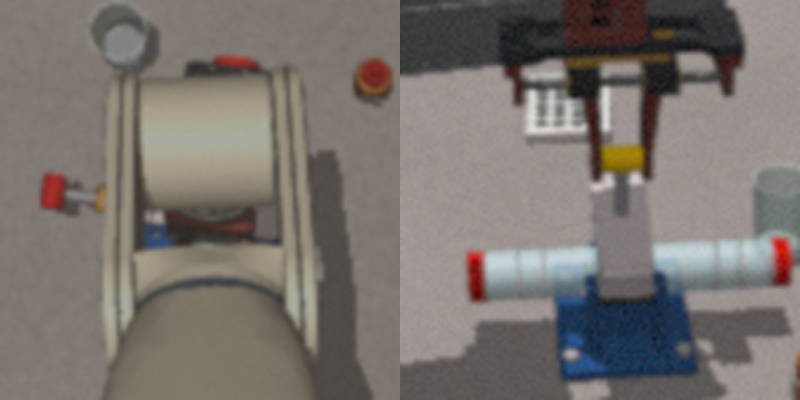

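The knob is still held (side crop, px ~(622,158)) and the half is nearly level, but there is a radial and sideways preload. I ease that off before pressing.

>>> play_rows(
  increments="0 -0.001 0.0006 0.0014 0;0 0 0 0 0;0 0 0 0 0",
)

```text
t: 5.7
ee_pos: [593.1, 21.1, 148.1]
orientation: [2.379, 2.051, 0.003]
ft_force: [3.3, 2.6, -2.1]
width: 29.7
```

```bash
cat > f.py <<'E'
from fit import *
o=ctrl.get_obs(); f=o["ft_force"]@C; p=toC(o["ee_pos"]+[0,0,18.7])
r=p[1:]-[-45,68]; ph=np.arctan2(r[1],r[0]); e=np.array([np.cos(ph),np.sin(ph)]); t=np.array([e[1],-e[0]])
print("t",o["t"],"C",p.round(1),"r",np.hypot(*r).round(1),"a~",round(ph-np.arctan2(88,57),3),"f",f.round(1),"rad",(f[1:]@e).round(2),"tan",(f[1:]@t).round(2),"mom",(o["moment"]@C).round(2))
E
python3 f.py
```

```text
t 5.7 C [ -0.9  -1.9 166.8] r 107.8 a~ 0.163 f [ 2.9  3.1 -2.1] rad -0.65 tan 3.65 mom [ 0.23 -0.49  0.03]
```

>>> play_rows(
  increments="0 0.0003 0.0019 -0.0009 0;0 0.0003 0.0019 -0.0009 0;0 0 0 0 0;0 0 0 0 0",
)

```text
t: 6.1
ee_pos: [593.6, 24.1, 146.8]
orientation: [2.378, 2.051, 0.002]
ft_force: [1.8, -0.6, 4.7]
width: 30.0
```

```bash
python3 f.py
```

```text
t 6.1 C [ -0.9   1.2 165.5] r 107.9 a~ 0.132 f [ 1.8 -0.3  4.7] rad 4.07 tan -2.28 mom [-0.39 -0.29 -0.02]
```

>>> play_rows(
  increments="0 0.0003 0.0019 -0.0006 0;0 0.0003 0.0019 -0.0009 0;0 0 0 0 0;0 0 0 0 0",
)

```text
t: 6.5
ee_pos: [594.2, 27.9, 145.2]
orientation: [2.378, 2.051, 0.002]
ft_force: [1.4, -1.0, 4.7]
width: 29.8
```

```bash
python3 f.py
```

```text
t 6.5 C [ -0.9   5.1 163.9] r 108.2 a~ 0.094 f [ 1.6 -0.8  4.7] rad 3.81 tan -2.86 mom [-0.34 -0.33  0.07]
```

>>> play_rows(
  increments="0 0.0003 0.0018 -0.0008 0;0 0 0 0 0;0 0 0 0 0",
)

```text
t: 6.8
ee_pos: [594.5, 29.8, 144.4]
orientation: [2.378, 2.051, 0.002]
ft_force: [1.7, -0.2, 4.7]
width: 29.7
```

```bash
python3 f.py
```

```text
t 6.8 C [ -0.9   6.9 163.1] r 108.4 a~ 0.075 f [1.7 0.  4.7] rad 4.11 tan -2.21 mom [-0.42 -0.32  0.01]
```

>>> play_rows(
  increments="0 0.0003 0.0018 -0.0008 0;0 0 0 0 0;0 0 0 0 0",
)

```text
t: 7.1
ee_pos: [594.7, 31.5, 143.6]
orientation: [2.378, 2.051, 0.002]
ft_force: [2.3, -1.1, 6.3]
width: 29.6
```

```bash
python3 f.py
```

```text
t 7.1 C [ -0.9   8.7 162.3] r 108.5 a~ 0.057 f [ 2.5 -0.7  6.3] rad 5.14 tan -3.79 mom [-0.38 -0.28 -0.02]
```

>>> play_rows(
  increments="0 0.0001 0.0009 -0.0004 0;0 0 0 0 0;0 0 0 0 0",
)

```text
t: 7.4
ee_pos: [594.8, 32.3, 143.2]
orientation: [2.378, 2.051, 0.002]
ft_force: [2.0, -1.2, 5.8]
width: 29.6
```

```bash
python3 f.py
```

```text
t 7.4 C [ -0.9   9.5 161.9] r 108.6 a~ 0.049 f [ 2.1 -0.9  5.8] rad 4.58 tan -3.65 mom [-0.41 -0.25  0.05]
```

>>> play_rows(
  increments="0 0.0001 0.0014 -0.0006 0;0 0 0 0 0;0 0 0 0 0",
)

```text
t: 7.7
ee_pos: [595.0, 33.8, 142.5]
orientation: [2.378, 2.051, 0.002]
ft_force: [1.3, -2.1, 5.0]
width: 29.7
```

```bash
python3 f.py
```

```text
t 7.7 C [ -0.9  11.  161.2] r 108.7 a~ 0.034 f [ 1.6 -1.9  5. ] rad 3.29 tan -4.17 mom [-0.54 -0.44  0.02]
```

>>> play_rows(
  increments="0 0.0001 0.0013 -0.0006 0;0 0 0 0 0;0 0 0 0 0",
)

```text
t: 8.0
ee_pos: [595.2, 35.1, 141.8]
orientation: [2.378, 2.051, 0.002]
ft_force: [4.2, -1.8, 5.5]
width: 29.5
```

```bash
python3 f.py
```

```text
t 8.0 C [ -0.9  12.3 160.5] r 108.8 a~ 0.02 f [ 4.4 -1.2  5.5] rad 4.06 tan -3.94 mom [-0.57 -0.61  0.01]
```

>>> play_rows(
  increments="0 0.0005 0.0013 -0.0006 0;0 0 0 0 0;0 0 0 0 0",
)

```text
t: 8.3
ee_pos: [595.4, 36.6, 141.1]
orientation: [2.378, 2.051, 0.002]
ft_force: [3.5, -1.5, 4.5]
width: 29.6
```

```bash
python3 f.py
```

```text
t 8.3 C [ -0.9  13.8 159.8] r 109.0 a~ 0.005 f [ 3.7 -0.9  4.5] rad 3.33 tan -3.24 mom [-0.39 -0.58  0.03]
```

>>> play_rows(
  increments="0 0.0005 0.0013 -0.0007 0;0 0 0 0 0;0 0 0 0 0",
)

```text
t: 8.6
ee_pos: [595.6, 38.0, 140.3]
orientation: [2.379, 2.052, 0.001]
ft_force: [1.9, -1.8, 5.1]
width: 29.8
```

```bash
python3 f.py
```

```text
t 8.6 C [ -0.9  15.2 159. ] r 109.1 a~ -0.01 f [ 2.1 -1.5  5.1] rad 3.4 tan -4.03 mom [-0.35 -0.53  0.02]
```

```bash
cat > ca.py <<'E'
from fit import *
im,P,d=cam("side"); q=toC(P.reshape(-1,3)); ok=~np.isnan(q).any(1); q=q[ok]
k=(abs(q[:,0])<18)&(q[:,1]>-42)&(q[:,1]<70)&(q[:,2]>84)&(q[:,2]<112)
s=q[k]; k2=abs(s[:,0])>7; s=s[k2]
r=least_squares(lambda p:p[0]+p[1]*s[:,1]-s[:,2],[96,0],loss="soft_l1",f_scale=1); print(len(s),"z at y=-45:",r.x[0]-45*r.x[1],"slope",r.x[1], s[:,1].min(),s[:,1].max())
y=pts(im,P,*Y); y=y[np.linalg.norm(toC(y)[:,:2]-[0,15],axis=1)<40]; print(len(y),toC(y).mean(0).round(1),fit1(y,knobC,0))
save(cv2.resize(im[130:250,200:320],(600,600),interpolation=2),"s%.1f.png"%ctrl.get_obs()["t"])
E
python3 ca.py; ls pics
```

```text
194 z at y=-45: 99.25272307138448 slope 0.11627494562239993 -41.6346068568409 65.84571655908115
72 [ -0.5  -5.5 169.1] (np.float64(0.2924777177439892), np.float64(0.055714222801594104), np.float64(0.12250250716751232))
a.png
b.png
c.png
s8.7.png
side0.png
top0.png
```

View pics/s8.7.png

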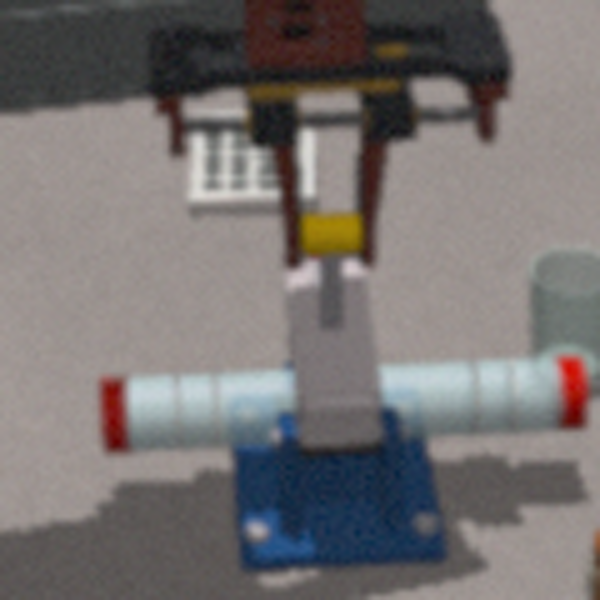

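The knob (px ~(332,233)) is still between the fingers. I check how far the half has really turned against the previous image.

```bash
cat > cap.py <<'E'
from fit import *
def capfit(im,P,x0):
    q=toC(P.reshape(-1,3)); q=q[~np.isnan(q).any(1)]
    k=(abs(q[:,0])<19)&(abs(q[:,0])>7)&(q[:,1]>-46)&(q[:,1]<80)&(q[:,2]>84)&(q[:,2]<125)
    s=q[k]
    # inliers: plane through (hinge) offset 28, +bias
    best=None
    r=least_squares(lambda p:((s[:,1]+45)*-np.sin(p[0])+(s[:,2]-68)*np.cos(p[0])-28-p[1])[((s[:,1]+45)*np.cos(p[0])+(s[:,2]-68)*np.sin(p[0]))<200],[x0,0],loss="cauchy",f_scale=.7)
    y=pts(im,P,*Y,er=0); yc=toC(y); yc=yc[np.linalg.norm(yc[:,:2]-[0,5],axis=1)<40]
    return len(s),r.x.round(3),yc.mean(0).round(1),yc.min(0).round(),yc.max(0).round()
if __name__=="__main__":
    d=np.load("side2.npz"); print("t5.3",capfit(d["im"],d["P"],.16))
    im,P,_=cam("side"); print("now",ctrl.get_obs()["t"],capfit(im,P,.1)); np.savez("side3.npz",im=im,P=P)
    for n in "23":
        d=np.load(f"side{n}.npz"); print(n,d["im"].shape); m=mask(d["im"],*Y); v,u=np.where(m[130:250,200:320]); print(u.min(),u.max(),v.min(),v.max(),u.mean(),v.mean())
E
python3 cap.py
```

```text
t5.3 (229, array([0.277, 2.682]), array([ -0.4, -18.8, 177.9]), array([-17., -26., 165.]), array([ 38.,  14., 262.]))
now 8.7 (231, array([0.119, 3.136]), array([ -1.2,  -3.4, 170.1]), array([-16.,  -9., 155.]), array([ 20.,  11., 254.]))
2 (384, 512, 3)
60 81 10 51 66.60215053763442 46.27956989247312
3 (384, 512, 3)
60 74 16 50 65.83157894736843 45.94736842105263
```

```bash
cat >> fit.py <<'E'
def proj(d,W):
    A=np.array(d["attitude"],float); Rm=R.from_rotvec(A).as_matrix() if A.size==3 else A
    p=(np.asarray(W)-d["origin"])@Rm; f=192/np.tan(np.radians(d["vertical_fov"])/2)
    return p[...,0]/p[...,2]*f+d["cx"],p[...,1]/p[...,2]*f+d["cy"]
E
python3 - <<'E'
from fit import *
im,P,d=cam("side"); o=ctrl.get_obs()
k=lambda n,p: print(n,[round(float(x),1) for x in proj(d,p)], [ (round((float(x)-b)*5)) for x,b in zip(proj(d,p),(200,130))])
tcp=o["ee_pos"]; k("tcp",tcp); k("tcp+14x",tcp+C[:,0]*20); k("grasp",tcp+[0,0,18.7])
for a in(.12,-.01): k("knob%g"%a,toW(knobC(a))); k("ear",toW([0,-45+120*np.cos(a)-28*np.sin(a),68+120*np.sin(a)+28*np.cos(a)]))
k("hinge back top",toW([22,-45,96])); k("tube",toW([-130,0,56])); k("plate corner",toW([-55,-72.5,12])); k("plate corner",toW([55,-72.5,12]))
m=mask(im,*Y); m[:150]=0; v,u=np.where(m[:,240:290]); print(len(u),u.mean()+240,v.mean(),v.min(),v.max(),u.min()+240,u.max()+240)
# depths of knob & finger
for vv in range(170,184,2): print(vv,[tuple(toC(P[vv,uu]).round(0).astype(int)) if not np.isnan(P[vv,uu]).any() else None for uu in (259,266,273)])
E
```

```text
tcp [265.5, 182.3] [328, 261]
tcp+14x [273.1, 181.9] [365, 260]
grasp [265.4, 176.1] [327, 231]
knob0.12 [266.2, 177.7] [331, 239]
ear [264.4, 181.4] [322, 257]
knob-0.01 [265.9, 177.7] [329, 239]
ear [264.3, 185.3] [322, 277]
hinge back top [276.3, 208.6] [382, 393]
tube [218.4, 214.4] [92, 422]
plate corner [247.9, 242.5] [239, 563]
plate corner [289.7, 240.3] [449, 551]
92 265.75 176.1413043478261 173 180 260 272
170 [(np.int64(-18), np.int64(7), np.int64(183)), (np.int64(24), np.int64(324), np.int64(4)), None]
172 [(np.int64(-18), np.int64(6), np.int64(177)), (np.int64(0), np.int64(9), np.int64(175)), (np.int64(18), np.int64(6), np.int64(175))]
174 [(np.int64(-18), np.int64(5), np.int64(172)), (np.int64(0), np.int64(0), np.int64(174)), (np.int64(17), np.int64(-1), np.int64(173))]
176 [(np.int64(-18), np.int64(6), np.int64(166)), (np.int64(-1), np.int64(-3), np.int64(170)), (np.int64(18), np.int64(8), np.int64(163))]
178 [(np.int64(-18), np.int64(4), np.int64(161)), (np.int64(-1), np.int64(-5), np.int64(165)), (np.int64(18), np.int64(4), np.int64(159))]
180 [(np.int64(-18), np.int64(7), np.int64(153)), (np.int64(-1), np.int64(-5), np.int64(159)), (np.int64(18), np.int64(7), np.int64(151))]
182 [(np.int64(-19), np.int64(3), np.int64(150)), (np.int64(-1), np.int64(-2), np.int64(151)), (np.int64(18), np.int64(5), np.int64(146))]
```

The fingers' near faces are at y≈5.5 (coupler frame) and the knob's front is at y≈-5. The grip has crept about 9 mm ahead of the knob centre, so I regrip it centred.

>>> play_rows(
  increments="0.6 0 0 0 0;0.6 0 0 0 0;0.6 0 0 0 0;0.6 -0.0013 -0.0089 0.004 0;0.6 0 0 0 0;0.6 0 0 0 0",
)

```text
t: 9.35
ee_pos: [594.0, 28.6, 144.1]
orientation: [-2.38, -2.051, -0.0]
ft_force: [-0.1, 1.2, 0.1]
width: 52.6
```

```bash
python3 f.py; python3 - <<'E'
from fit import *
from cap import capfit
im,P,d=cam("side"); print(capfit(im,P,.12))
y=pts(im,P,*Y,er=0); c=toC(y); c=c[(abs(c[:,0])<13)&(abs(c[:,1]-5)<25)&(c[:,2]<180)&(c[:,2]>148)]
r=least_squares(lambda p:np.hypot(c[:,1]-p[0],c[:,2]-p[1])-11,[6,162],loss="soft_l1"); print(len(c),r.x,r.cost, c.mean(0))
E
```

```text
t 9.35 C [ -1.1   5.6 162.8] r 107.5 a~ 0.084 f [-0.3  1.1  0.1] rad 0.61 tan 0.98 mom [-0.04 -0.06 -0.01]
(248, array([0.128, 2.45 ]), array([ -1.6,  -4.2, 170.4]), array([-35., -12., 154.]), array([ 12.,   3., 253.]))
74 [  4.03211278 165.74410217] 59.32102086271061 [-1.54987652e-01 -4.06173649e+00  1.69088503e+02]
```

>>> play_rows(
  increments="0.6 -0.0005 -0.0035 0 0;0.6 0 0 0 0;0 0 0 0 0;0 0 0 0 0;0 0 0 0 0;0 0 0 0 0;0 0 0 0 0",
)

```text
t: 10.1
ee_pos: [593.8, 25.5, 144.0]
orientation: [2.379, 2.052, 0.001]
ft_force: [2.4, 0.1, -1.5]
width: 29.7
```

```bash
python3 f.py
```

```text
t 10.1 C [ -0.9   2.6 162.7] r 106.0 a~ 0.109 f [ 2.3  0.5 -1.5] rad -1.17 tan 1.13 mom [-0.02 -0.27 -0.02]
```

>>> play_rows(
  increments="0 0.0003 0.0017 -0.0009 0;0 0.0003 0.0017 -0.001 0;0 0 0 0 0;0 0 0 0 0",
)

```text
t: 10.5
ee_pos: [594.3, 28.8, 142.3]
orientation: [2.378, 2.052, 0.0]
ft_force: [0.1, -3.1, 4.0]
width: 29.6
```

```bash
python3 f.py
```

```text
t 10.5 C [ -0.9   5.9 161. ] r 106.1 a~ 0.074 f [ 0.5 -3.1  4. ] rad 1.99 tan -4.59 mom [-0.82 -0.1  -0.1 ]
```

>>> play_rows(
  increments="0 0.0003 0.0017 -0.0009 0;0 0 0 0 0;0 0 0 0 0",
)

```text
t: 10.8
ee_pos: [594.6, 30.7, 141.3]
orientation: [2.379, 2.052, 0.001]
ft_force: [-0.5, -1.7, 4.2]
width: 29.9
```

```bash
python3 f.py
```

```text
t 10.8 C [ -0.8   7.9 160. ] r 106.1 a~ 0.053 f [-0.2 -1.7  4.2] rad 2.74 tan -3.59 mom [-0.58 -0.03  0.  ]
```

>>> play_rows(
  increments="0 0.0003 0.0017 -0.0009 0;0 0 0 0 0;0 0 0 0 0",
)

```text
t: 11.1
ee_pos: [594.9, 32.4, 140.4]
orientation: [2.379, 2.052, 0.001]
ft_force: [0.4, -1.2, 4.4]
width: 29.5
```

```bash
python3 f.py
```

```text
t 11.1 C [ -0.9   9.6 159.1] r 106.2 a~ 0.035 f [ 0.6 -1.2  4.4] rad 3.19 tan -3.27 mom [-0.51 -0.12  0.03]
```

```bash
cat > now.py <<'E'
from fit import *
from cap import capfit
im,P,d=cam("side"); print(capfit(im,P,.05)[:2])
y=pts(im,P,*Y,er=0); c=toC(y); c=c[(abs(c[:,0])<13)&(abs(c[:,1]-8)<25)&(c[:,2]<180)&(c[:,2]>145)]
r=least_squares(lambda p:np.hypot(c[:,1]-p[0],c[:,2]-p[1])-11,[8,160],loss="soft_l1"); print("knob",len(c),r.x)
E
python3 now.py
```

```text
(229, array([0.057, 2.891]))
knob 73 [ 10.63524754 161.64311097]
```

>>> play_rows(
  increments="0 0.0003 0.0017 -0.001 0;0 0 0 0 0;0 0 0 0 0",
)

```text
t: 11.45
ee_pos: [595.1, 34.2, 139.4]
orientation: [-2.379, -2.052, -0.0]
ft_force: [-0.4, -0.8, 4.5]
width: 29.9
```

```bash
python3 f.py; python3 now.py
```

```text
t 11.45 C [ -0.9  11.3 158.1] r 106.2 a~ 0.016 f [-0.3 -0.9  4.5] rad 3.33 tan -3.11 mom [-0.53 -0.07 -0.03]
(223, array([0.033, 3.234]))
knob 73 [ 11.72929967 160.93757834]
```

>>> play_rows(
  increments="0 0.0002 0.0014 -0.0008 0;0 0 0 0 0;0 0 0 0 0",
)

```text
t: 11.8
ee_pos: [595.3, 35.5, 138.5]
orientation: [-2.379, -2.052, -0.0]
ft_force: [0.4, -0.9, 4.5]
width: 29.5
```

```bash
python3 f.py
```

```text
t 11.8 C [ -0.9  12.7 157.2] r 106.3 a~ 0.001 f [ 0.5 -0.8  4.5] rad 3.38 tan -3.15 mom [-0.51 -0.08 -0.01]
```

>>> play_rows(
  increments="0 0.0002 0.0014 -0.0008 0;0 0 0 0 0;0 0 0 0 0",
)

```text
t: 12.1
ee_pos: [595.5, 36.8, 137.7]
orientation: [2.379, 2.052, 0.0]
ft_force: [0.3, -2.1, 4.3]
width: 30.1
```

```bash
python3 f.py
```

```text
t 12.1 C [ -0.9  14.1 156.4] r 106.3 a~ -0.014 f [ 0.6 -2.1  4.3] rad 2.42 tan -4.09 mom [-0.54 -0.15 -0.01]
```

>>> play_rows(
  increments="0 0.0001 0.0009 -0.0005 0;0 0 0 0 0;0 0 0 0 0",
)

```text
t: 12.4
ee_pos: [595.6, 37.6, 137.2]
orientation: [2.379, 2.052, 0.0]
ft_force: [0.5, -1.6, 5.2]
width: 29.6
```

```bash
python3 f.py
```

```text
t 12.4 C [ -0.9  14.8 155.9] r 106.4 a~ -0.023 f [ 0.7 -1.5  5.2] rad 3.44 tan -4.19 mom [-0.63 -0.09 -0.08]
```

>>> play_rows(
  increments="0 0.0001 0.0009 -0.0006 0;0 0 0 0 0;0 0 0 0 0",
)

```text
t: 12.7
ee_pos: [595.7, 38.4, 136.7]
orientation: [2.379, 2.052, -0.0]
ft_force: [-0.3, -2.5, 4.8]
width: 29.4
```

```bash
python3 f.py
```

```text
t 12.7 C [ -0.9  15.6 155.4] r 106.4 a~ -0.031 f [ 0.  -2.5  4.8] rad 2.51 tan -4.77 mom [-0.73 -0.05 -0.02]
```

>>> play_rows(
  increments="0 0.0001 0.0009 -0.0006 0;0 0 0 0 0;0 0 0 0 0",
)

```text
t: 13.0
ee_pos: [595.9, 39.1, 136.3]
orientation: [2.378, 2.052, -0.0]
ft_force: [-1.6, -3.0, 5.9]
width: 29.4
```

```bash
python3 f.py
```

```text
t 13.0 C [ -0.8  16.4 155. ] r 106.5 a~ -0.04 f [-1.2 -3.2  5.9] rad 2.95 tan -6.0 mom [-0.84 -0.01 -0.06]
```

>>> play_rows(
  increments="0 0.0001 0.0009 -0.0006 0;0 0 0 0 0;0 0 0 0 0",
)

```text
t: 13.3
ee_pos: [596.0, 39.9, 135.8]
orientation: [2.378, 2.052, -0.0]
ft_force: [-1.7, -4.2, 8.3]
width: 29.9
```

```bash
python3 f.py; python3 now.py
```

```text
t 13.3 C [ -0.9  17.1 154.5] r 106.5 a~ -0.048 f [-1.  -4.4  8.3] rad 4.16 tan -8.36 mom [-1.01  0.05  0.  ]
(213, array([-0.02 ,  3.153]))
knob 72 [ 17.08369714 157.41530008]
```

>>> play_rows(
  increments="0 0 0 0 0;0 0 0 0 0;0 0 0 0 0;0 0 0 0 0",
)

```text
t: 13.75
ee_pos: [596.0, 39.9, 135.8]
orientation: [2.378, 2.052, -0.0]
ft_force: [-1.5, -3.9, 7.6]
width: 29.7
```

```bash
python3 f.py
```

```text
t 13.75 C [ -0.8  17.1 154.5] r 106.5 a~ -0.048 f [-0.9 -4.1  7.6] rad 3.78 tan -7.72 mom [-0.99  0.01 -0.07]
```

>>> play_rows(
  increments="0.7 0 0 0 0;0.7 0 0 0 0;0.7 0 0 0 0;0.7 0 0 0 0;0.7 0 0 0.03 0;0.7 0 0 0.03 0;0.7 0 0 0.03 0;0.7 0.005 0.031 0 0;0.7 0.005 0.031 0 0;0.7 0.005 0.031 0 0;0.7 0.004 0.031 0 0;0.7 0 0 0 0;0.7 0 0 0 0",
)

```text
t: 15.05
ee_pos: [614.4, 164.8, 224.9]
orientation: [-2.377, -2.054, 0.001]
ft_force: [-0.8, 0.2, -1.1]
width: 61.5
```

```bash
python3 f.py; python3 now.py
```

```text
t 15.05 C [ -0.9 143.4 243.6] r 257.6 a~ -0.246 f [-0.8  0.1 -1.1] rad -0.68 tan 0.92 mom [-0.06 -0.09 -0.01]
(222, array([-0.016,  3.057]))
knob 79 [ 16.99679718 157.79546773]
```

>>> play_rows(
  increments="0.8 0 0.001 -0.035 0;0.8 0 0 -0.035 0;0.8 0 0 -0.035 0;0.8 0 0 -0.035 0;0.8 0 0 -0.02 0;0.8 0 0 -0.016 0;0.8 0 0 0 0;0.8 0 0 0 0",
)

```text
t: 15.9
ee_pos: [615.3, 164.9, 49.9]
orientation: [2.379, 2.051, 0.001]
ft_force: [0.5, -0.5, 0.1]
width: 70.5
```

```bash
python3 f.py; python3 - <<'E'
from fit import *
a=[]
for n,(r,c) in(("top",(110,150)),("side",(130,200))):
    im,P,d=cam(n); np.savez(n+"4.npz",im=im,P=P); a.append(cv2.resize(im[r:r+120,c:c+120],(400,400),interpolation=2))
    print(n,proj(d,toW(boltC(1.23,98))),proj(d,ctrl.get_obs()["ee_pos"]))
save(np.hstack(a),"d.png")
E
```

```text
t 15.9 C [ -0.  143.7  68.6] r 188.7 a~ -0.993 f [ 0.5 -0.4  0.1] rad -0.4 tan -0.1 mom [-0.05 -0.11 -0.01]
top (np.float64(195.81000862324416), np.float64(167.10355566386542)) (np.float64(196.68495620742735), np.float64(167.7270536453317))
side (np.float64(262.64353998166035), np.float64(181.15863619370006)) (np.float64(262.8762053483088), np.float64(186.0764417576704))
```

View pics/d.png

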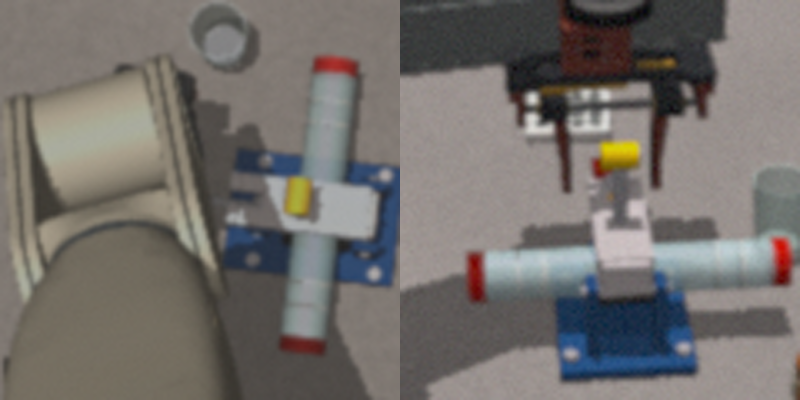

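>>> play_rows(
  increments="0 0 0 0 0;0 0 0 0 0;0 0 0 0 0;0 0 0 0 0;0 0 0 0 0;0 0 0 0 0;0 0 0 0 0",
)

```text
t: 16.7
ee_pos: [614.8, 165.4, 49.3]
orientation: [-2.379, -2.052, 0.0]
ft_force: [0.3, 0.4, 1.3]
width: 29.9
```

```bash
cat > g.py <<'E'
from fit import *
o=ctrl.get_obs(); f=o["ft_force"]@C; p=toC(o["ee_pos"]+[0,0,18.7])
r=p[1:]-[52,35]; s=np.arctan2(r[0],r[1]); e=np.array([np.sin(s),np.cos(s)]); t=np.array([-e[1],e[0]])
print("t",o["t"],"C",p.round(1),"r",np.hypot(*r).round(1),"s~",round(s,3),"f",f.round(1),"rad",(f[1:]@e).round(2),"tan(up)",(f[1:]@t).round(2),"w",o["width"].round(1))
E
python3 g.py
python3 - <<'E'
from fit import *
e=lambda s:np.array([0,np.sin(s),np.cos(s)])
print((C@e(1.236)*5e-3).round(4))
s=np.arange(1.236,-.05,-.06); w=np.array([toW(boltC(x,127)) for x in s])
for x,d in zip(s[1:],np.diff(w,axis=0)/1000): print(round(x,2),*d.round(4))
E
```

```text
[0.0007 0.0047 0.0016]
1.18 -0.0004 -0.0027 0.0071
1.12 -0.0005 -0.0031 0.0069
1.06 -0.0005 -0.0035 0.0067
1.0 -0.0006 -0.0039 0.0065
0.94 -0.0006 -0.0043 0.0063
0.88 -0.0007 -0.0046 0.006
0.82 -0.0007 -0.005 0.0057
0.76 -0.0008 -0.0053 0.0054
0.7 -0.0008 -0.0056 0.0051
0.64 -0.0009 -0.0059 0.0047
0.58 -0.0009 -0.0062 0.0043
0.52 -0.001 -0.0064 0.004
0.46 -0.001 -0.0067 0.0036
0.4 -0.001 -0.0069 0.0031
0.34 -0.001 -0.007 0.0027
0.28 -0.0011 -0.0072 0.0023
0.22 -0.0011 -0.0073 0.0019
0.16 -0.0011 -0.0074 0.0014
0.1 -0.0011 -0.0075 0.001
0.04 -0.0011 -0.0075 0.0005
-0.02 -0.0011 -0.0075 0.0Traceback (most recent call last):
  File "g.py", line 4, in <module>
    print("t",o["t"],"C",p.round(1),"r",np.hypot(*r).round(1),"s~",round(s,3),"f",f.round(1),"rad",(f[1:]@e).round(2),"tan(up)",(f[1:]@t).round(2),"w",o["width"].round(1))
                                                                                                                                                       ^^^^^^^^^^^^^^^^
AttributeError: 'float' object has no attribute 'round'
```

Gripped (width 29.9). I now pull it out along the bolt.

>>> play_rows(
  increments="0 0.0007 0.0047 0.0016 0;0 0.0007 0.0047 0.0016 0;0 0.0007 0.0047 0.0016 0;0 0.0007 0.0047 0.0016 0;0 0.0007 0.0047 0.0016 0;0 0 0 0 0;0 0 0 0 0",
)

```text
t: 17.4
ee_pos: [617.8, 188.0, 56.9]
orientation: [2.378, 2.053, -0.003]
ft_force: [-0.8, -6.8, -1.6]
width: 29.9
```

```bash
sed -i 's/,"w",o\["width"\].round(1)//' g.py; python3 g.py
```

```text
t 17.4 C [ -0.9 166.9  75.6] r 121.9 s~ 1.231 f [ 0.2 -6.8 -1.6] rad -6.98 tan(up) 0.8
```

>>> play_rows(
  increments="0 0.0007 0.0045 0.0016 0;0 0 0 0 0;0 -0.0004 -0.0027 0.0071 0;0 -0.0005 -0.0031 0.0069 0;0 -0.0005 -0.0035 0.0067 0;0 -0.0006 -0.0039 0.0065 0;0 0 0 0 0;0 0 0 0 0",
)

```text
t: 18.2
ee_pos: [616.3, 179.1, 85.5]
orientation: [2.378, 2.052, -0.004]
ft_force: [0.1, -7.2, -3.9]
width: 29.6
```

```bash
python3 g.py
```

```text
t 18.2 C [ -1.1 157.8 104.2] r 126.5 s~ 0.992 f [ 1.1 -7.1 -3.9] rad -8.09 tan(up) 0.62
```

>>> play_rows(
  increments="0 -0.0006 -0.0042 0.0064 0;0 -0.0007 -0.0045 0.0061 0;0 -0.0007 -0.0049 0.0058 0;0 -0.0008 -0.0052 0.0055 0;0 -0.0008 -0.0055 0.0053 0;0 0 0 0 0;0 0 0 0 0",
)

```text
t: 18.9
ee_pos: [613.1, 155.2, 115.5]
orientation: [2.379, 2.052, -0.002]
ft_force: [-0.9, -5.8, -5.5]
width: 29.9
```

```bash
python3 g.py
```

```text
t 18.9 C [ -0.8 133.8 134.2] r 128.5 s~ 0.689 f [-0.  -5.9 -5.5] rad -8.02 tan(up) 1.03
```

>>> play_rows(
  increments="0 -0.0009 -0.0057 0.0049 0;0 -0.0009 -0.006 0.0045 0;0 -0.001 -0.0062 0.0042 0;0 -0.001 -0.0065 0.0038 0;0 -0.001 -0.0068 0.0034 0;0 0 0 0 0;0 0 0 0 0",
)

```text
t: 19.6
ee_pos: [608.5, 124.0, 136.2]
orientation: [2.379, 2.051, -0.001]
ft_force: [0.1, -3.8, -6.8]
width: 30.2
```

```bash
python3 g.py; python3 - <<'E'
from fit import *
a=[]
for n,(r,c) in(("top",(110,150)),("side",(130,200))):
    im,P,d=cam(n); np.savez(n+"5.npz",im=im,P=P); a.append(cv2.resize(im[r:r+120,c:c+120],(400,400),interpolation=2))
    q=pts(im,P,*RD,er=0); q=toC(q); q=q[(abs(q[:,0])<25)&(q[:,2]>100)&(q[:,1]>40)]
    if len(q)>5:
        x=least_squares(lambda p:np.hypot(q[:,1]-p[0],q[:,2]-p[1])-11,[100,150],loss="soft_l1").x; print(n,len(q),x,np.hypot(*(x-[52,35])),np.arctan2(x[0]-52,x[1]-35),q.mean(0).round(1))
save(np.hstack(a),"e.png")
E
```

```text
t 19.6 C [ -0.8 102.2 154.9] r 130.0 s~ 0.396 f [ 0.6 -3.7 -6.8] rad -7.73 tan(up) 0.82
side 65 [ 94.19817732 165.06078449] 136.73512289080114 0.3137340549285153 [ -1.4  93.9 174.3]
```

View pics/e.png

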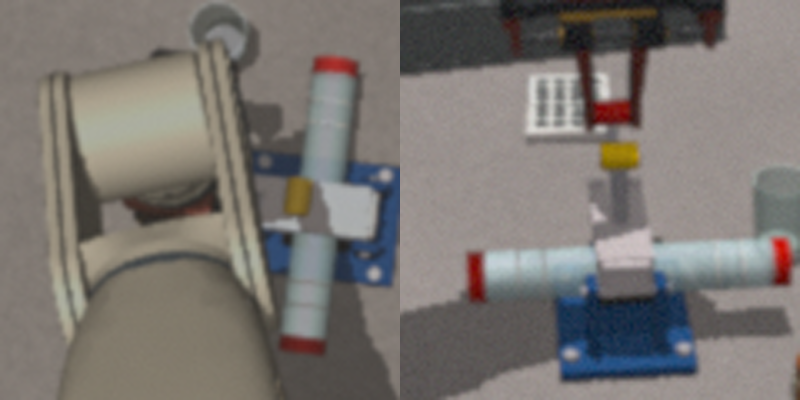

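```bash
python3 - <<'E'
from fit import *
im,P,d=cam("side"); o=ctrl.get_obs()
m=mask(im,*Y); v,u=np.where(m[160:195,255:285]); print("yel px",u.mean()+255,v.mean()+160,"pred",proj(d,toW([0,17.1,154.5])))
m=mask(im,*RD); v,u=np.where(m[150:172,250:280]); print("red px",u.mean()+250,v.mean()+150,v.min()+150,v.max()+150)
print("grasp",proj(d,o["ee_pos"]+[0,0,18.7]))
for s in(.3,.35,.4,.45): print(s,[[round(float(x),1) for x in proj(d,toW(boltC(s,r)))] for r in(121,125,128)])
q=toC(P[155:170,258:270].reshape(-1,3)); mm=(mask(im,*RD)[155:170,258:270]).ravel(); q=q[mm]; print(np.percentile(q,[5,50,95],axis=0).round(1))
for vv in range(156,172,2): print(vv,[toC(P[vv,uu]).round(0).tolist() for uu in (256,263,271)])
E
```

```text
yel px 265.42105263157896 176.31578947368422 pred (np.float64(265.7375605768426), np.float64(177.21800972272098))
red px 263.3709677419355 163.53225806451613 161 166
grasp (np.float64(263.07584806212327), np.float64(161.8033460233947))
0.3 [[263.8, 165.6], [263.7, 164.2], [263.7, 163.1]]
0.35 [[263.6, 165.3], [263.6, 163.8], [263.5, 162.8]]
0.4 [[263.5, 165.0], [263.4, 163.6], [263.4, 162.5]]
0.45 [[263.3, 164.8], [263.3, 163.4], [263.2, 162.3]]
[[-15.2  92.9 145. ]
 [ -1.   96.6 152.6]
 [ 14.9 102.  159.5]]
156 [[-21.0, 89.0, 181.0], [21.0, 428.0, 4.0], [20.0, 91.0, 177.0]]
158 [[-20.0, 96.0, 171.0], [20.0, 414.0, 3.0], [21.0, 95.0, 169.0]]
160 [[-21.0, 90.0, 168.0], [-1.0, 102.0, 161.0], [20.0, 92.0, 165.0]]
162 [[-21.0, 91.0, 161.0], [-1.0, 96.0, 158.0], [20.0, 90.0, 160.0]]
164 [[-21.0, 89.0, 156.0], [-2.0, 95.0, 152.0], [20.0, 89.0, 154.0]]
166 [[-21.0, 92.0, 148.0], [-2.0, 96.0, 145.0], [20.0, 87.0, 149.0]]
168 [[-21.0, 91.0, 142.0], [-2.0, 96.0, 139.0], [20.0, 93.0, 140.0]]
170 [[-11.0, 310.0, 14.0], [-2.0, 95.0, 133.0], [40.0, 324.0, 4.0]]
```

>>> play_rows(
  increments="0 0.0001 0.0008 0.0018 0;0 0 0 0 0;0 0 0 0 0",
)

```text
t: 20.05
ee_pos: [608.7, 125.4, 137.9]
orientation: [2.378, 2.052, -0.001]
ft_force: [-0.5, -4.1, -6.6]
width: 30.1
```

```bash
python3 g.py
```

```text
t 20.05 C [ -0.8 103.6 156.6] r 132.1 s~ 0.401 f [ 0.1 -4.1 -6.6] rad -7.66 tan(up) 1.23
```

>>> play_rows(
  increments="0 0.0001 0.0008 0.0018 0;0 0 0 0 0;0 0 0 0 0",
)

```text
t: 20.35
ee_pos: [608.8, 126.2, 139.6]
orientation: [2.379, 2.052, -0.0]
ft_force: [0.0, -4.8, -6.0]
width: 29.8
```

```bash
python3 g.py
```

```text
t 20.35 C [ -0.8 104.4 158.3] r 134.0 s~ 0.402 f [ 0.7 -4.8 -6. ] rad -7.41 tan(up) 2.05
```

```bash
cat > rk.py <<'E'
from fit import *
im,P,d=cam("side"); o=ctrl.get_obs()
m=mask(im,*RD); m[:, :250]=0; m[:,280:]=0; m[172:]=0; v,u=np.where(m); print("red px",u.mean(),v.mean(),v.min(),v.max(),len(u))
q=toC(P[m]); q=q[(abs(q[:,0])<9)&(q[:,1]<130)]; print(np.median(q,axis=0),np.percentile(q,[5,95],axis=0).round(1).tolist())
print("grasp",proj(d,o["ee_pos"]+[0,0,18.7]))
E
python3 rk.py
```

```text
red px 262.67123287671234 151.97260273972603 111 164 73
[  1.41015377  99.2113645  158.47113238] [[-6.7, 81.5, 149.7], [7.3, 104.5, 287.4]]
grasp (np.float64(262.99737958219197), np.float64(160.35536330908755))
```

>>> play_rows(
  increments="0 -0.001 -0.0069 0.0032 0;0 -0.001 -0.007 0.0028 0;0 -0.0011 -0.0071 0.0025 0;0 0 0 0 0;0 0 0 0 0",
)

```text
t: 20.9
ee_pos: [605.6, 104.7, 148.3]
orientation: [2.379, 2.051, -0.0]
ft_force: [-0.0, -2.3, -8.1]
width: 29.6
```

```bash
sed -i 's/m\[172:\]=0/m[172:]=0; m[:150]=0/' rk.py; python3 g.py; python3 rk.py
```

```text
t 20.9 C [ -0.8  82.7 167. ] r 135.6 s~ 0.229 f [ 0.3 -2.3 -8.1] rad -8.44 tan(up) 0.41
red px 263.8305084745763 162.71186440677965 160 165 59
[  0.67761901  79.02362514 165.3555089 ] [[-8.0, 75.4, 158.1], [8.5, 84.7, 169.7]]
grasp (np.float64(263.53864969612493), np.float64(161.22671979474342))
```

>>> play_rows(
  increments="0 -0.0011 -0.0072 0.0021 0;0 -0.0011 -0.0073 0.0018 0;0 0 0 0 0",
)

```text
t: 21.25
ee_pos: [603.5, 90.1, 152.4]
orientation: [-2.38, -2.051, -0.0]
ft_force: [-0.6, 1.1, -9.1]
width: 29.6
```

```bash
python3 g.py; python3 rk.py
```

```text
t 21.25 C [ -0.8  67.9 171.1] r 137.0 s~ 0.116 f [-0.8  1.  -9.1] rad -8.89 tan(up) -2.03
red px 265.037037037037 163.44444444444446 151 167 54
[  1.77003941  65.98090842 168.0453099 ] [[-8.0, 62.9, 160.9], [7.5, 71.8, 172.9]]
grasp (np.float64(263.92553053855033), np.float64(162.4932361851573))
```

>>> play_rows(
  increments="0 -0.0009 -0.006 0.001 0;0 -0.0009 -0.006 0.001 0;0 0 0 0 0",
)

```text
t: 21.6
ee_pos: [601.7, 78.2, 154.3]
orientation: [2.379, 2.051, 0.0]
ft_force: [0.5, 1.1, -8.3]
width: 29.1
```

```bash
python3 g.py; python3 rk.py
```

```text
t 21.6 C [ -0.8  55.8 173. ] r 138.0 s~ 0.028 f [ 0.3  1.1 -8.3] rad -8.29 tan(up) -1.34
red px 263.8358208955224 165.02985074626866 150 168 67
[  0.76569756  54.71027191 169.34663395] [[-7.0, 50.6, 161.9], [6.7, 58.5, 175.4]]
grasp (np.float64(264.2382226991621), np.float64(163.99456828296434))
```

>>> play_rows(
  increments="0 -0.0006 -0.004 0.0004 0;0 -0.0006 -0.0035 0.0002 0;0 0 0 0 0",
)

```text
t: 21.95
ee_pos: [600.6, 71.0, 154.8]
orientation: [2.379, 2.052, 0.0]
ft_force: [0.4, 2.4, -7.5]
width: 29.7
```

```bash
python3 g.py; python3 rk.py; python3 now.py
```

```text
t 21.95 C [ -0.9  48.6 173.5] r 138.5 s~ -0.025 f [ 0.   2.4 -7.5] rad -7.58 tan(up) -2.22
red px 264.75 166.4 164 169 60
[  0.72295197  48.29323673 170.9525959 ] [[-6.9, 43.5, 163.1], [8.7, 55.0, 174.2]]
grasp (np.float64(264.4234487704826), np.float64(165.12339085208293))
(225, array([-0.022,  3.449]))
knob 73 [ 17.18523363 157.99241746]
```

>>> play_rows(
  increments="0 -0.0003 -0.002 0 0;0 0 0 -0.004 0;0 0 0 -0.004 0;0 0 0 -0.004 0;0 0 0 0 0",
)

```text
t: 22.55
ee_pos: [600.3, 69.3, 142.1]
orientation: [2.379, 2.052, -0.0]
ft_force: [1.1, 2.2, -6.9]
width: 29.8
```

```bash
python3 g.py; python3 rk.py
```

```text
t 22.55 C [ -0.9  46.8 160.8] r 125.9 s~ -0.041 f [ 0.8  2.3 -6.9] rad -6.99 tan(up) -2.03
red px 263.8235294117647 168.97058823529412 154 171 34
[  0.98989184  49.12878555 160.94713722] [[-7.2, 44.9, 156.2], [8.4, 54.5, 162.9]]
grasp (np.float64(264.52805678548384), np.float64(169.5083360350772))
```

>>> play_rows(
  increments="0 0 0 -0.002 0;0 0 0 -0.002 0;0 0 0 0 0;0 0 0 0 0",
)

```text
t: 23.0
ee_pos: [600.3, 69.3, 138.7]
orientation: [2.379, 2.052, 0.0]
ft_force: [1.1, 1.9, -5.7]
width: 29.7
```

```bash
python3 g.py
```

```text
t 23.0 C [ -0.9  46.8 157.4] r 122.5 s~ -0.042 f [ 0.8  2.1 -5.7] rad -5.83 tan(up) -1.81
```

>>> play_rows(
  increments="0 0 0 -0.002 0;0 0 0 0 0;0 0 0 0 0",
)

```text
t: 23.3
ee_pos: [600.3, 69.3, 136.7]
orientation: [2.379, 2.052, 0.0]
ft_force: [0.4, 2.2, -6.4]
width: 29.7
```

```bash
python3 g.py
```

```text
t 23.3 C [ -0.9  46.9 155.4] r 120.5 s~ -0.043 f [ 0.1  2.3 -6.4] rad -6.53 tan(up) -1.98
```

>>> play_rows(
  increments="0 0 0 -0.002 0;0 0 0 0 0;0 0 0 0 0",
)

```text
t: 23.6
ee_pos: [600.3, 69.2, 134.7]
orientation: [2.379, 2.052, 0.0]
ft_force: [1.2, 2.3, -6.2]
width: 29.7
```

```bash
python3 g.py
```

```text
t 23.6 C [ -0.9  46.8 153.4] r 118.5 s~ -0.044 f [ 0.8  2.4 -6.2] rad -6.33 tan(up) -2.17
```

>>> play_rows(
  increments="0 0 0 -0.0015 0;0 0 0 0 0;0 0 0 0 0",
)

```text
t: 23.9
ee_pos: [600.3, 69.2, 133.3]
orientation: [2.379, 2.052, 0.0]
ft_force: [-0.1, 1.8, -4.5]
width: 29.9
```

```bash
python3 g.py
```

```text
t 23.9 C [ -0.8  46.8 152. ] r 117.1 s~ -0.044 f [-0.3  1.8 -4.5] rad -4.58 tan(up) -1.59
```

>>> play_rows(
  increments="0 0 0 -0.001 0;0 0 0 0 0;0 0 0 0 0",
)

```text
t: 24.2
ee_pos: [600.4, 69.4, 132.7]
orientation: [2.379, 2.052, 0.001]
ft_force: [-2.1, 3.1, 3.0]
width: 29.8
```

```bash
python3 g.py
```

```text
t 24.2 C [ -0.8  47.  151.4] r 116.5 s~ -0.043 f [-2.5  2.8  3. ] rad 2.84 tan(up) -2.93
```

>>> play_rows(
  increments="0 0 0 -0.001 0;0 0 0 0 0;0 0 0 0 0",
)

```text
t: 24.5
ee_pos: [600.5, 69.7, 131.8]
orientation: [-2.379, -2.052, -0.001]
ft_force: [-2.6, 4.0, 5.7]
width: 30.0
```

```bash
python3 g.py; python3 now.py
```

```text
t 24.5 C [ -0.8  47.3 150.5] r 115.6 s~ -0.041 f [-3.1  3.6  5.7] rad 5.51 tan(up) -3.84
(226, array([-0.028,  3.034]))
knob 73 [ 18.27379734 157.1769535 ]
```

>>> play_rows(
  increments="0 0 0 0.001 0;0.6 0 0 0 0;0.6 0 0 0 0;0.6 0 0 0 0;0.6 0 0 0 0;0.6 0 0 0.03 0;0.6 0 0 0.04 0;0.6 0 0 0.04 0;0.6 0 0.04 0.02 0;0.6 -0.04 0 0 0;0.6 -0.04 0 0 0;0.6 -0.04 0 0 0;0.6 -0.04 0 0 0;0.6 -0.04 0 0 0;0.6 -0.04 0 0 0;0.6 0 0 0 0;0.6 0 0 0 0",
)

```text
t: 26.25
ee_pos: [360.4, 109.4, 262.7]
orientation: [2.377, 2.052, 0.003]
ft_force: [0.7, 0.4, -0.4]
width: 52.6
```

```bash
python3 - <<'E'
from fit import *
from cap import capfit
a=[]
for n,(r,c) in(("top",(120,190)),("side",(150,210))):
    im,P,d=cam(n); np.savez(n+"6.npz",im=im,P=P); a.append(cv2.resize(im[r:r+100,c:c+100],(400,400),interpolation=2))
    q=pts(im,P,*RD,er=0); q=toC(q); q=q[(abs(q[:,0])<20)&(q[:,2]>100)&(abs(q[:,1]-52)<40)]; print(n,len(q),np.median(q,0).round(1),q[:,2].max() if len(q) else 0, q[:,1].min(),q[:,1].max())
    h=cv2.cvtColor(im,cv2.COLOR_RGB2HSV); m=cv2.inRange(h,(12,90,60),(24,255,255))>0; b=toC(P[m]); b=b[(abs(b[:,0])<20)&(abs(b[:,1]-52)<40)]; print("brass",len(b),np.nanmedian(b,0) if len(b) else 0)
    if n=="side": print(capfit(im,P,0)[:2])
save(np.hstack(a),"g.png"); print(ctrl.get_obs()["ee_pos"],ctrl.get_obs()["ft_force"])
E
```

```text
top 60 [ -1.4  52.7 149.8] 155.24352518319915 43.94620159368718 61.67532934945055
brass 16 [ -0.77857966  24.14889821 161.06961981]
side 9 [ -1.7  54.5 151.9] 155.3127201894905 50.244553249299095 56.4540141860491
brass 33 [ -8.00991273  47.64595845 147.84317383]
(229, array([-0.025,  2.886]))
[361.61687082 109.44942085 262.64955676] [-0.05370968 -1.21114427  0.03822908]
```

View pics/g.png

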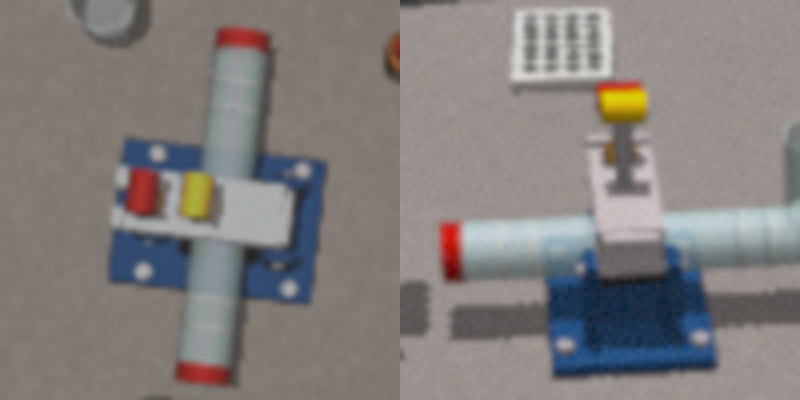

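```bash
python3 -c "
from workcell import ctrl
print(ctrl.close_job(), ctrl.get_obs()['t'])"
```

```text
the job is handed in; nothing more can be done
the job is handed in; nothing more can be done
```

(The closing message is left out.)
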